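# Shut the marked gas valve under the sliding cover

### The arm

A 6-joint arm with a two-finger parallel gripper is mounted at the origin on the work surface. World frame = base frame: x ahead of the robot, y to its left, z up, the work surface at z = 0. Lengths are in m, angles in rad, forces in N, time in s.
With the tool pointing down it reaches from about 0.4 to 0.825 m from the base axis. Payload 7 kg.
Tool frame: the origin (TCP) lies midway between the tips of the shut fingers; the grasp point (between the pads) lies 19 mm behind it; y points along the fingers, z is the direction in which the jaws open and shut, and the axes are right-handed (so a half turn about y gives the same grasp; the last joint's range is limited). The gripper opens to 88 mm and grips with 3 to 60 N. Pads are 19 mm wide; open, the fingers measure 130 mm over their backs; the gripper's body (78 mm by 193 mm) begins 47 mm behind the grasp point.
Start: joints at [-0.978, 0.359, 0.012, 0, -1.224, -0.288], TCP at [0.203, -0.644, 0.227] pointing down, gripper open.
Joint ranges: [-3.07, 3.07], [-1.43, 2.12], [-1.02, 1.25], [-3.03, 1.67], [-3.05, -0], [-3.03, 3.03]. Speed limits (rad/s): [2.39, 2.39, 3.01, 3.14, 3.14, 3.14].

### API

Orientations are given as [roll, pitch, yaw] about the fixed x, y, z axes, in that order (R = Rz(yaw) Ry(pitch) Rx(roll)).
In Python, from station import arm gives the robot as it stands.
- The arm moves only by the tool move_arm, never from a script. Its argument "deltas" is a list of rows, each an object with "dp": the shift along the tool's x, y, z in mm, a list of three; "rotation": the turn, a rotation vector about the tool's x, y, z in degrees, a list of three. A call has 1 to 5 rows; each row shifts and turns the pose as measured when the row begins, along the tool's axes as they then stand; what a row does not reach is not made up. A row lasts 1/12 s, in which the tool goes at most 41.7 mm and 7.16 degrees, less where a joint would pass 70% of its speed; a pose out of reach is approached as far as the arm can. A call is refused whole if a number of a shift passes 41.7 or a number of a turn 7.16, either way. A call with a gripper value outside its range is refused whole. "jaw" is the closure in counts, from 0 (fully open) to 255 (shut), set as the call begins (left out, the last holds). The fingers move at their own pace and stop on an object; "squeeze" is the grip in N (left out, the last holds). Time passes only in rows, so rows that do not move let the fingers close. It gives the time, the measured TCP pose, the force and the opening at its end, in the units of the state.
- arm.get_state(): the state, without advancing time (a new reading comes with each control period).
- arm.grab_frame(name): name is "side" or "top" or "wrist"; returns a dict with "pixels" (384x512x3 uint8, red, green, blue), "z_map" (384x512 float32, m along the optical axis (not along the pixel's ray), 0 where there is no reading), "fx", "fy", "cx", "cy" (pixels), "k1" (the pictures are not rectified: a ray, as slopes to the right and down, at radius r is drawn at 1 + k1 r^2 times it, then the intrinsics apply), "cam_to_world" (4x4, takes a point from camera to world coordinates); the wrist camera has in their place "mount" (4x4, takes a point from camera to tool coordinates, whose origin is the TCP and whose axes are the tool frame's). Camera axes: x right, y down, z forward; pixel columns grow to the right and rows downward; lengths in m; the calibration is good to about 2 mm. A picture is of the moment at which its call begins: read the wrist's pose just before it.
- arm.job_done(): hands the job in, once; it reports no verdict.
The state is a dict: "t": time; "q": joint angles; "qd": joint speeds; "joint_efforts": joint torques, N m; "eef_pos": TCP position; "ee_rot": TCP orientation; "force": force on the tool from outside, world axes, zero at the start; "moment": the same for the moment, N m; "width": finger opening in m.
Only numpy, scipy, OpenCV 4.12 (cv2) and the standard library are available. Lean on these libraries where they do the work, as an engineer would, in place of code of your own. Each camera call takes 0.05 s, during which the arm holds its last target.

### The job

Shut off the carbon dioxide on the insect-sorting bench: push the cover of the white gas valve box all the way back until the valves lie open to view, then push the red valve handle fully shut, a quarter turn clockwise to its stop, so that it lies square across its pipe. Leave the blue valve as it is and the cover back, and do not disturb the yellow tube rack, the jar or the glass dish; finish with the robot clear of everything.

Things in the scene. Friction and masses are not known exactly. Their poses are not given: they have to be found in the camera images.
- valve_box: Fixed white box, 335 (x) x 310 (y) x 64 mm high; side rails make it 324 wide and 70 high. Origin on the bench under the centre of the valve opening; x points from its front to its back, z up; yaw within 0.35 rad of the world's. Opening in the top: x -79 to 79, y -149 to 149 mm, inner floor 6 mm up. Behind it (x 85 to 250) a closed deck at 64 mm, where the cover slides.
- cover (a joint): Sliding cover, in m: 0 = closed over the opening, 0.16 = fully back at its stop. Slides along the box's +x (away from the robot), starts at 0 to 0.02, needs about 3 N, stays where left, cannot be lifted off. Grey plate 170 x 306 x 5 mm, top 70 mm above the bench, with a black push block on it.
- cover_push (a point): On the cover, moving with it: centre of the front (robot-side) face of the black push block, 81 mm above the bench. The block is 100 mm along x (from this face backwards), 120 mm along y, from 70 to 92 mm above the bench. Axes parallel to the box's; push this face along +x.
- valve_red: Fixed brass valve that carries the red handle. Origin 6 mm above the bench, right under the handle's pivot. The two valves sit at x 20, y +65 and -65 mm in the box frame; which one is red varies. Axes parallel to the box's. 16 mm pipe along x, its middle 22 mm above the bench; valve body reaches up to 36 mm.
- handle_red (a joint): Red handle, rad: 0 = open, pointing from the pivot along the valve's -x, in line with the pipe; grows clockwise from above; 1.571 = shut at its stop, pointing along the valve's +y. Starts at 0 to 0.35; 2.5 N at 50 mm turns it; stays where left. Bar 14 mm wide, reaching 75 mm from the pivot, 40 to 54 mm above the bench; hub 24 mm across.
- tip_red (a point): Middle of the outer end of the red handle, 75 mm from the pivot and 47 mm above the bench.
- valve_blue: The other valve, with a blue handle, otherwise the same as valve_red (same origin and axes). It must stay as it is.
- tip_blue (a point): Middle of the outer end of the blue handle, 75 mm from the pivot and 47 mm above the bench; this handle also starts at 0 to 0.35 rad from open.
- tube_rack: Loose yellow plastic tube rack, 95 x 135 x 45 mm, standing to the left (+y) of the box. Origin at the centre of its underside. Leave alone.
- jar: Loose glass specimen jar with blue cap, 64 mm across, 75 mm high, to the right (-y) of the box. Origin at the centre of its underside. Leave alone.
- petri: Loose closed glass dish, 95 mm across, 18 mm high, to the right (-y) of the box, behind the jar. Origin at the centre of its underside. Leave alone.

How it is judged:
On the way, in this order (a step that is already met when the one before it is completed fails the run):
1. the cover is pushed fully back (value of joint cover above 0.147 m), for 0.2 s.
2. the red handle is pushed shut (value of joint handle_red above 1.46 rad), for 0.2 s.
At the end, for the whole second after the job is handed in: The cover is within 13 mm of its back stop, the red handle within 0.11 rad (6 degrees) of its shut stop, the blue handle's tip within 15 mm of where it was, and the rack, jar and dish stand at rest, upright (within 0.35 rad) and within 25 mm of where they were (value of joint cover above 0.147 m and value of joint handle_red above 1.46 rad and distance of tip_blue from where it was at the start of the episode below 0.015 m and not (distance of tube_rack from where it was at the start of the episode above 0.025 m) and not (angle between tube_rack's own z axis and vertical above 0.35 rad) and not (distance of jar from where it was at the start of the episode above 0.025 m) and not (angle between jar's own z axis and vertical above 0.35 rad) and not (distance of petri from where it was at the start of the episode above 0.025 m) and not (angle between petri's own z axis and vertical above 0.35 rad) and linear speed of each of tube_rack, jar, petri below 0.02 m/s); the robot touches nothing.
It fails at once if the blue handle is turned (its tip moves more than 15 mm) (distance of tip_blue from where it was at the start of the episode above 0.015 m).
It fails at once if the rack, jar or dish is lifted, shoved more than 25 mm or tipped (distance of any of tube_rack, jar, petri from where it was at the start of the episode above 0.025 m or angle between any of tube_rack, jar, petri's own z axis and vertical above 0.35 rad or height (world z) of any of tube_rack, jar, petri above 0.015 m).
It also fails if it takes over 50 s, if anything falls off the work surface, if the arm or the gripper's body presses on something with over 40 N, if the wrist force passes 120 N, or if a joint passes its speed limit or range.

## Working session

There is one attempt and no reset: what is moved stays moved. The work goes in short steps, Python scripts to look and compute and a tool call to move; the robot and the scene stay as the last step left them, time stands still between calls to the robot, and variables do not carry over. Pictures are saved under pics/ and viewed, and the job is handed in when it is done.

Besides the shell and the picture viewer there is one more tool, called after "Call:" by a JSON object that holds its "name" and its "arguments". move_arm: Moves the arm, as the interface text tells. Its arguments: {"type":"object","properties":{"deltas":{"type":"array","items":{"type":"object","properties":{"dp":{"type":"array","items":{"type":"number"}},"rotation":{"type":"array","items":{"type":"number"}}}}},"jaw":{"type":"number"},"squeeze":{"type":"number"}},"required":["deltas"]}

```bash
mkdir -p pics; ls
cat > h.py <<'E'
import numpy as np,cv2,pickle
from station import arm
def save(n,f): cv2.imwrite(f'pics/{n}.png',f['pixels'][:,:,::-1])
def K(f): return np.array([[f['fx'],0,f['cx']],[0,f['fy'],f['cy']],[0,0,1]],float)
def ray_plane(f,uv,z,T=None):
    T=np.array(f['cam_to_world']) if T is None else T
    uv=np.array(uv,float).reshape(-1,1,2)
    d=cv2.undistortPoints(uv,K(f),np.array([f['k1'],0,0,0],float)).reshape(-1,2)
    d=np.c_[d,np.ones(len(d))]@T[:3,:3].T; o=T[:3,3]
    return o+d*((z-o[2])/d[:,2])[:,None]
E
python3 - <<'E'
from h import *
print(arm.get_state())
for n in('top','side','wrist'):
    f=arm.grab_frame(n); save(n+'0',f); pickle.dump(f,open(n+'0.pkl','wb'))
    print(n,[f[k] for k in('fx','fy','cx','cy','k1')],f.get('cam_to_world',f.get('mount')))
E
```

```text
pics
{'t': 0.0, 'q': array([-9.77920639e-01,  3.59394567e-01,  1.10507451e-02, -3.80468045e-04,
       -1.22412619e+00, -2.88094987e-01]), 'qd': array([-0.00076977, -0.00036486,  0.00036128, -0.00258546, -0.00097349,
        0.00094707]), 'joint_efforts': array([ 4.92872332e-04, -5.82720244e+01,  2.93052399e+01,  6.99735001e+00,
        6.73428556e-03, -2.09383011e-04]), 'eef_pos': array([ 0.20237969, -0.64341275,  0.22560875]), 'ee_rot': array([-1.56908999e+00,  1.32666696e-04,  3.04651243e-01]), 'force': array([ 1.09510651,  0.32693458, -0.41249904]), 'moment': array([-0.05283251,  0.00634084,  0.01894712]), 'width': 0.08757988332999837}
top [385.07536306281213, 385.07536306281213, 258.46174707993833, 185.81480642514103, -0.018489330973477238] [[-0.00701127 -0.98686092  0.16141987  0.43500767]
 [-0.99996267  0.00773445  0.00385223  0.04782372]
 [-0.00505011 -0.16138683 -0.9868783   1.16434106]
 [ 0.          0.          0.          1.        ]]
side [385.630108302154, 385.630108302154, 257.0126236907028, 188.64815147802645, -0.10260770694560348] [[-0.78878974 -0.35457912  0.50208007  0.07088803]
 [-0.61466219  0.45360868 -0.64531353  0.70976972]
 [ 0.00106683 -0.81762633 -0.57574825  0.65578163]
 [ 0.          0.          0.          1.        ]]
wrist [335.37122464407736, 335.37122464407736, 257.74802638262423, 192.32714616830097, -0.05625961450652469] [[-7.75431747e-04  9.56862618e-01  2.90539719e-01 -7.84555688e-02]
 [-1.29755019e-04 -2.90539900e-01  9.56862869e-01 -1.56806395e-01]
 [ 9.99999691e-01  7.04282859e-04  3.49451590e-04  9.97140565e-05]
 [ 0.00000000e+00  0.00000000e+00  0.00000000e+00  1.00000000e+00]]
```

View pics/top0.png

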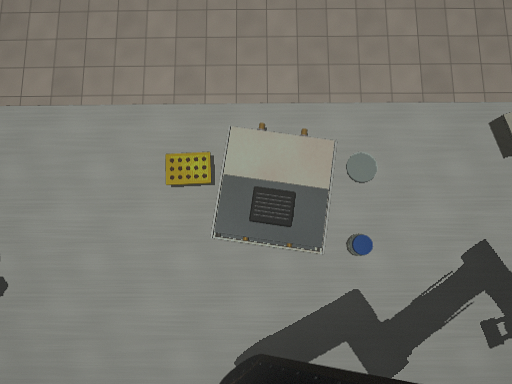

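View pics/side0.png

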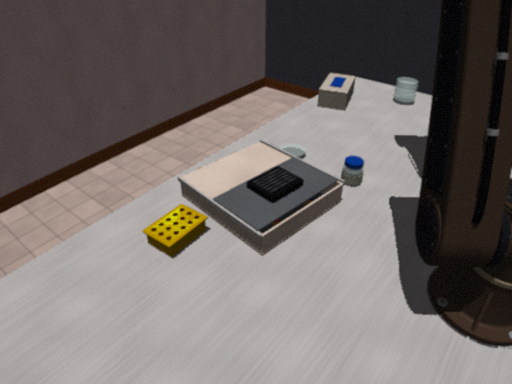

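The top view shows the box with corners near (231,127), (336,140), (322,253) and (213,237), and the black block near (272,206). The rack is at (188,168), the dish at (361,168) and the jar at (360,244).

Run:
```python
from h import *
f=pickle.load(open('top0.pkl','rb'));im=f['pixels']
g=im.max(2)
roi=np.zeros(g.shape,np.uint8);roi[180:235,240:305]=1
m=((g<45)&(roi>0)).astype(np.uint8)
print(im[206,230],im[206,255], im[150,280])
c,_=cv2.findContours(m,0,2);c=max(c,key=cv2.contourArea)
r=cv2.minAreaRect(c);print(r,cv2.contourArea(c))
b=cv2.boxPoints(r);P=ray_plane(f,b,0.092);print(b,P)
print('sides',[np.linalg.norm(P[i]-P[i-1]) for i in range(4)],P.mean(0))
cor=ray_plane(f,[[231,127],[336,140],[322,253],[213,237]],0.07);print('box',cor)
for a,bb in((0,1),(3,2)):
    d=cor[bb]-cor[a];print('yaw',np.arctan2(d[0],-d[1]))
for a,bb in((3,0),(2,1)):
    d=cor[bb]-cor[a];print('yaw',np.arctan2(d[1],d[0]))
print(ray_plane(f,[[188,168]],.045),ray_plane(f,[[361,168]],.018),ray_plane(f,[[361,244]],.075))
cv2.imwrite('pics/crop0.png',cv2.resize(im[115:265,150:390,::-1],None,fx=3.3,fy=3.3,interpolation=cv2.INTER_CUBIC))
```

```text
[85 89 87] [71 73 70] [153 154 137]
((273.22210693359375, 222.2328338623047), (15.101658821105957, 44.14686965942383), 76.60750579833984) 24.0
[[250.      220.     ]
 [292.94635 209.77469]
 [296.4442  224.46567]
 [253.49786 234.69098]] [[ 0.51422202  0.07622656  0.092     ]
 [ 0.54185164 -0.04381856  0.092     ]
 [ 0.50086912 -0.05265946  0.092     ]
 [ 0.47355985  0.06669668  0.092     ]]
sides [np.float64(0.04176399392537599), np.float64(0.12318370884292244), np.float64(0.041925269061937075), np.float64(0.12244053448358952)] [0.50762566 0.0116113  0.092     ]
box [[ 0.79081125  0.13203966  0.07      ]
 [ 0.74855129 -0.17656796  0.07      ]
 [ 0.42197033 -0.12449734  0.07      ]
 [ 0.46866632  0.18139841  0.07      ]]
yaw -0.13609108981667056
yaw -0.15148383528371293
yaw -0.15203668645769386
yaw -0.15811085246835999
[[0.67339567 0.26127429 0.045     ]] [[ 0.67493327 -0.25974356  0.018     ]] [[ 0.44595256 -0.23370755  0.075     ]]
```

View pics/crop0.png

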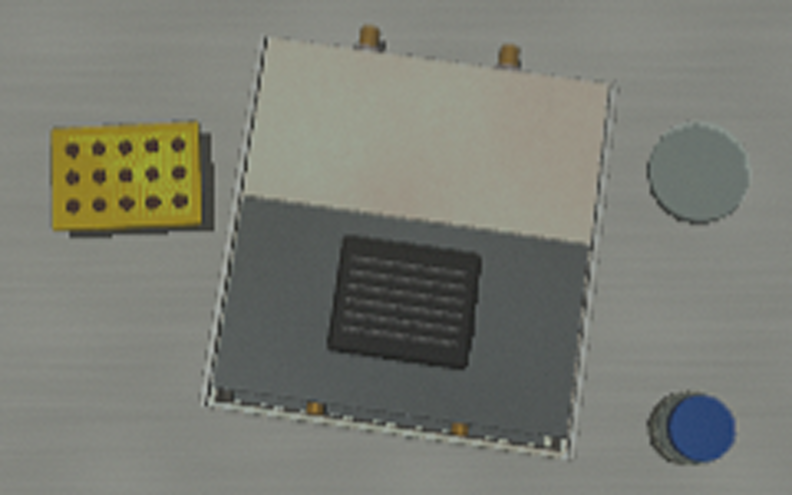

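Run:
```python
from h import *
f=pickle.load(open('top0.pkl','rb'))
px=lambda l:[[150+a/3.3,115+b/3.3] for a,b in l]
P=ray_plane(f,px([(345,236),(481,255),(466,368),(328,350)]),.092);print(P)
d=P[2]-P[3];print('yaw',np.arctan2(d[0],-d[1]),np.linalg.norm(d),np.linalg.norm(P[0]-P[3]),P.mean(0))
F=(P[2]+P[3])/2;print('push face',F)
B=ray_plane(f,px([(265,37),(613,85),(571,457),(205,404)]),.068);print(B,B.mean(0))
for a,b in((0,1),(3,2)):
    d=B[b]-B[a];print('yaw',np.arctan2(d[0],-d[1]),np.linalg.norm(d))
yaw=-.15;u=np.array([np.cos(yaw),np.sin(yaw)]);c=B.mean(0)[:2];o=c-u*.0825
print('box origin',o,'from block',P.mean(0)[:2], 'block in box',(P.mean(0)[:2]-o)@u,'cover rear/front')
C=ray_plane(f,px([(245,197),(588,243)]),.07).mean(0);print('cover rear x in box',(C[:2]-o)@u)
```

```text
[[ 0.608491    0.06307163  0.092     ]
 [ 0.59117593 -0.05277927  0.092     ]
 [ 0.49531209 -0.03802265  0.092     ]
 [ 0.51128757  0.0779226   0.092     ]]
yaw -0.13692253532183724 0.11704066374186516 0.09833137297978976 [0.55156665 0.01254808 0.092     ]
push face [0.50329983 0.01994998 0.092     ]
[[ 0.7939084   0.13427146  0.068     ]
 [ 0.74682663 -0.17617174  0.068     ]
 [ 0.42058228 -0.12765902  0.068     ]
 [ 0.46755413  0.18411542  0.068     ]] [0.60721786 0.00363903 0.068     ]
yaw -0.15051286947652384 0.31399311308358013
yaw -0.1495350923933225 0.31529296827875863
box origin [0.52564425 0.01596767] from block [0.55156665 0.01254808] block in box 0.026142339834251654 cover rear/front
cover rear x in box 0.10122559493895732
```

Call:
{"name": "move_arm", "arguments": {"deltas": [{"dp":[0,0,0],"rotation":[0,6.5,0]},{"dp":[0,0,0],"rotation":[0,6.5,0]},{"dp":[0,0,0],"rotation":[0,6.5,0]},{"dp":[0,0,0],"rotation":[0,6.5,0]},{"dp":[20,0,20],"rotation":[0,0,0]}], "jaw": 255}}

```text
t: 0.57
eef_pos: [0.2226, -0.6275, 0.2233]
ee_rot: [-1.567, 0.004, -0.174]
force: [1.3, -0.3, -0.6]
width: 0.0602
```

Call:
{"name": "move_arm", "arguments": {"deltas": [{"dp":[20,0,35],"rotation":[0,0,0]},{"dp":[20,0,35],"rotation":[0,0,0]},{"dp":[20,0,35],"rotation":[0,0,0]},{"dp":[20,0,35],"rotation":[0,0,0]},{"dp":[10,0,35],"rotation":[0,0,0]}]}}

```text
t: 0.98
eef_pos: [0.3441, -0.4679, 0.2199]
ee_rot: [-1.564, 0.008, -0.184]
force: [1.9, 0.1, 0.2]
width: 0.0263
```

Call:
{"name": "move_arm", "arguments": {"deltas": [{"dp":[4,0,36],"rotation":[0,-0.5,0]},{"dp":[4,0,36],"rotation":[0,-0.5,0]},{"dp":[4,0,36],"rotation":[0,-0.5,0]},{"dp":[4,0,36],"rotation":[0,-0.5,0]},{"dp":[4,0,36],"rotation":[0,0,0]}]}}

```text
t: 1.4
eef_pos: [0.3958, -0.2849, 0.2191]
ee_rot: [-1.563, 0.01, -0.146]
force: [0.8, 0.7, 0.1]
width: 0.0006
```

Call:
{"name": "move_arm", "arguments": {"deltas": [{"dp":[4,0,36],"rotation":[0,0,0]},{"dp":[4,0,36],"rotation":[0,0,0]},{"dp":[4,0,36],"rotation":[0,0,0]},{"dp":[4,0,36],"rotation":[0,0,0]},{"dp":[4,0,36],"rotation":[0,0,0]}]}}

```text
t: 1.82
eef_pos: [0.4413, -0.1007, 0.2206]
ee_rot: [-1.562, 0.009, -0.147]
force: [1.6, -0.2, 0.1]
width: 0.0003
```

Call:
{"name": "move_arm", "arguments": {"deltas": [{"dp":[1,0,36],"rotation":[0,0,0]},{"dp":[1,0,36],"rotation":[0,0,0]},{"dp":[0,0,36],"rotation":[0,0,0]},{"dp":[0,10,15],"rotation":[0,0,0]},{"dp":[0,30,5],"rotation":[0,0,0]}]}}

```text
t: 2.23
eef_pos: [0.4659, 0.0388, 0.1867]
ee_rot: [-1.556, -0.002, -0.141]
force: [0.6, 0.9, 0.0]
width: 0.0003
```

Call:
{"name": "move_arm", "arguments": {"deltas": [{"dp":[0,0,0],"rotation":[-0.5,0,-0.5]}]}}

```text
t: 2.32
eef_pos: [0.4635, 0.0396, 0.1825]
ee_rot: [-1.567, -0.005, -0.14]
force: [-1.6, -0.1, -1.0]
width: 0.0007
```

Call:
{"name": "move_arm", "arguments": {"deltas": [{"dp":[-2,30,-6],"rotation":[0,0.3,0]},{"dp":[0,30,-7],"rotation":[0,0.3,0]},{"dp":[0,25,0],"rotation":[0,0,0]},{"dp":[0,12,0],"rotation":[0,0,0]},{"dp":[0,0,0],"rotation":[0,0,0]}]}}

```text
t: 2.73
eef_pos: [0.4619, 0.0261, 0.0868]
ee_rot: [-1.57, -0.011, -0.147]
force: [-0.4, 0.7, 1.1]
width: 0.0003
```

Run:
```python
from h import *
s=arm.get_state();print(s['eef_pos'],s['ee_rot'],s['force'])
f=arm.grab_frame('side');save('side1',f)
cv2.imwrite('pics/side1c.png',cv2.resize(f['pixels'][80:260,150:400,::-1],None,fx=3,fy=3))
```

```text
[0.46187312 0.02609021 0.08681477] [-1.56951791 -0.01120568 -0.14739944] [-0.42607692  0.73604559  1.07199047]
```

View pics/side1c.png

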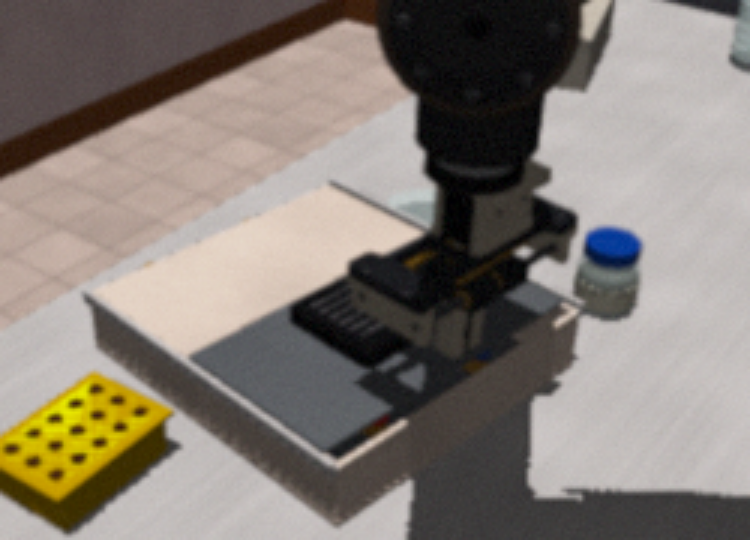

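The side view shows the fingers just in front of the push block at about (440,340). Red shows on the left of the slot at (375,425) and blue on the right at (485,355), so the red valve is on the +y side. I'll lower a little and push.

Call:
{"name": "move_arm", "arguments": {"deltas": [{"dp":[0,6,0],"rotation":[0,0,0.4]},{"dp":[10,0,0],"rotation":[0,0,0]},{"dp":[15,0,0],"rotation":[0,0,0]},{"dp":[15,0,0],"rotation":[0,0,0]},{"dp":[15,0,0],"rotation":[0,0,0]}]}}

```text
t: 3.2
eef_pos: [0.5191, 0.0174, 0.0872]
ee_rot: [-1.568, -0.006, -0.146]
force: [-3.4, 1.5, -1.0]
width: 0.0008
```

Call:
{"name": "move_arm", "arguments": {"deltas": [{"dp":[10,4,0],"rotation":[0,0,0]},{"dp":[15,4,0],"rotation":[0,0,0]},{"dp":[20,2,0],"rotation":[0,0,0]},{"dp":[20,2,0],"rotation":[0,0,0]},{"dp":[20,1,0],"rotation":[0,0,0]}]}}

```text
t: 3.62
eef_pos: [0.6082, 0.0034, 0.0785]
ee_rot: [-1.567, -0.007, -0.147]
force: [-3.1, 2.2, 2.3]
width: 0.0003
```

Call:
{"name": "move_arm", "arguments": {"deltas": [{"dp":[12,0,0],"rotation":[0,0,0]},{"dp":[8,0,0],"rotation":[0,0,0]},{"dp":[6,0,0],"rotation":[0,0,0]},{"dp":[6,0,0],"rotation":[0,0,0]}]}}

```text
t: 3.95
eef_pos: [0.6343, -0.0015, 0.0778]
ee_rot: [-1.568, 0.013, -0.151]
force: [-36.9, 17.6, 29.6]
width: 0.0001
```

Call:
{"name": "move_arm", "arguments": {"deltas": [{"dp":[6,0,0],"rotation":[0,0,0]},{"dp":[6,0,0],"rotation":[0,0,0]}]}}

```text
t: 4.12
eef_pos: [0.6339, -0.0015, 0.0779]
ee_rot: [-1.57, 0.035, -0.152]
force: [-23.9, 11.5, 18.8]
width: 0.0006
```

The force rose to 37 N with no further travel, so the cover is at its stop. I'll back off, rise and look.

Call:
{"name": "move_arm", "arguments": {"deltas": [{"dp":[-10,0,0],"rotation":[0,0,-0.8]},{"dp":[-20,-10,0],"rotation":[0,0,-0.8]},{"dp":[-40,-40,0],"rotation":[0,0,0]},{"dp":[-40,-40,0],"rotation":[0,0,0]},{"dp":[-20,-40,0],"rotation":[0,0,0]}]}}

```text
t: 4.53
eef_pos: [0.5236, 0.0141, 0.1836]
ee_rot: [-1.576, 0.019, -0.153]
force: [0.4, -0.1, 0.2]
width: 0.0005
```

Call:
{"name": "move_arm", "arguments": {"deltas": [{"dp":[0,-20,0],"rotation":[0,0,0]},{"dp":[0,0,0],"rotation":[0,0,0]},{"dp":[0,0,0],"rotation":[0,0,0]}]}}

```text
t: 4.78
eef_pos: [0.5256, 0.0151, 0.2163]
ee_rot: [-1.569, 0.001, -0.15]
force: [-0.3, -0.0, -0.8]
width: 0.0005
```

Run:
```python
from h import *
s=arm.get_state();print(s['eef_pos'],s['ee_rot'],s['force'])
f=arm.grab_frame('wrist');f['s']=s;save('wrist2',f);pickle.dump(f,open('wrist2.pkl','wb'))
f=arm.grab_frame('top');save('top2',f);pickle.dump(f,open('top2.pkl','wb'))
cv2.imwrite('pics/top2c.png',cv2.resize(f['pixels'][115:265,150:390,::-1],None,fx=3.3,fy=3.3,interpolation=cv2.INTER_CUBIC))
```

```text
[0.52557192 0.01514344 0.21628434] [-1.56869293e+00  8.25892619e-04 -1.49500012e-01] [-0.31378784 -0.02046668 -0.8366454 ]
```

View pics/wrist2.png

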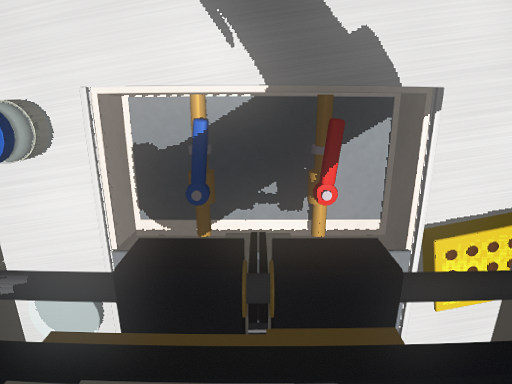

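View pics/top2c.png

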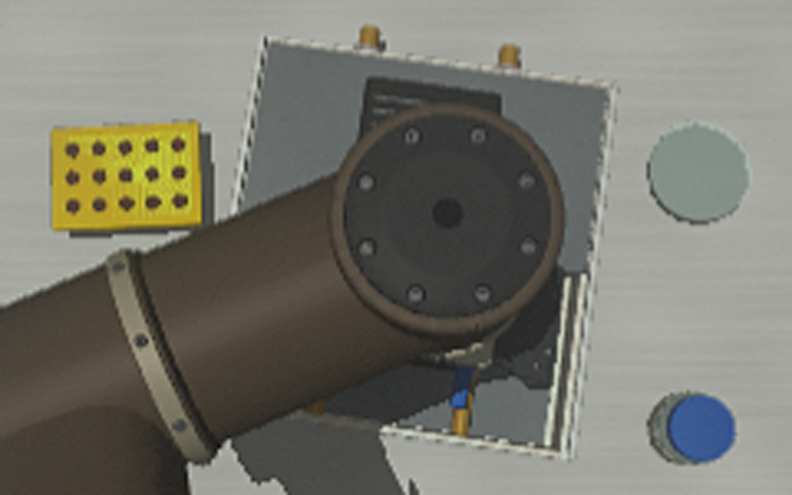

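The wrist view shows both valves clear. The red pivot is at (326,195) with its tip at (336,120), the blue pivot is at (197,195), and the cover is back.

Run:
```python
from h import *
from scipy.spatial.transform import Rotation as R
f=pickle.load(open('wrist2.pkl','rb'));s=f['s']
T=np.eye(4);T[:3,:3]=R.from_euler('xyz',s['ee_rot']).as_matrix();T[:3,3]=s['eef_pos'];T=T@np.array(f['mount'])
hsv=cv2.cvtColor(f['pixels'],cv2.COLOR_RGB2HSV)
yaw=-.15;o=np.array([.5256,.016]);Ru=np.array([[np.cos(yaw),np.sin(yaw)],[-np.sin(yaw),np.cos(yaw)]])
P=ray_plane(f,[[326,195],[336,120],[197,195],[201,119]],.054,T)
print(P,'\nbox',((P[:,:2]-o)@Ru.T).round(4))
C=ray_plane(f,[[95,88],[441,88]],.07,T);print(C,((C[:,:2]-o)@Ru.T).round(4))
m=(((hsv[:,:,0]<8)|(hsv[:,:,0]>172))&(hsv[:,:,1]>150)&(hsv[:,:,2]>60)).astype(np.uint8)
m[:100]=0;m[220:]=0
c=max(cv2.findContours(m,0,2)[0],key=cv2.contourArea);r=cv2.boxPoints(cv2.minAreaRect(c));print(((ray_plane(f,r,.052,T)[:,:2]-o)@Ru.T).round(4))
```

```text
[[ 0.55658694  0.08015086  0.054     ]
 [ 0.48443905  0.09627323  0.054     ]
 [ 0.53739467 -0.04726383  0.054     ]
 [ 0.46484156 -0.0287944   0.054     ]] 
box [[ 0.0211  0.0681]
 [-0.0527  0.0732]
 [ 0.0211 -0.0608]
 [-0.0534 -0.0534]]
[[ 0.4229801  -0.11330257  0.07      ]
 [ 0.4677754   0.1880763   0.07      ]] [[-0.0821 -0.1432]
 [-0.0829  0.1615]]
[[ 0.0314  0.0584]
 [-0.055   0.0619]
 [-0.0533  0.0815]
 [ 0.0335  0.0795]]
```

Call:
{"name": "move_arm", "arguments": {"deltas": [{"dp":[-12,20,14],"rotation":[0,0,0]},{"dp":[-12,30,14],"rotation":[0,0,0]},{"dp":[0,35,0],"rotation":[0,0,0]},{"dp":[0,20,0],"rotation":[0,0,0]},{"dp":[0,0,0],"rotation":[0,0,0]}]}}

```text
t: 5.3
eef_pos: [0.5063, 0.0461, 0.1031]
ee_rot: [-1.571, 0.003, -0.153]
force: [0.6, 0.0, 0.0]
width: 0.0003
```

```bash
cat > st.py <<'E'
from h import *
s=arm.get_state()
yaw=-.15;o=np.array([.5256,.016]);Ru=np.array([[np.cos(yaw),np.sin(yaw)],[-np.sin(yaw),np.cos(yaw)]])
print(s['t'],s['eef_pos'],'rot',s['ee_rot'],'F',s['force'],'rel pivot mm',((Ru@(s['eef_pos'][:2]-o)-[.021,.067])*1000).round(1))
E
python3 st.py
python3 - <<'E'
from h import *
f=arm.grab_frame('wrist');save('wrist3',f)
E
```

```text
5.3 [0.50632042 0.04611416 0.10308913] rot [-1.57145139  0.00333999 -0.15277267] F [0.566997   0.03652266 0.00398517] rel pivot mm [-44.6 -40.1]
```

View pics/wrist3.png

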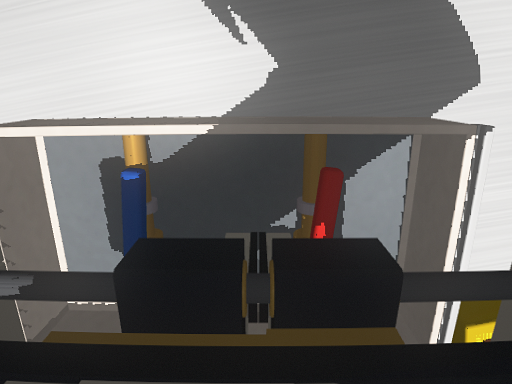

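The fingers hang between the two handles at about (258,260), with red to the right and clear. I'll descend.

Call:
{"name": "move_arm", "arguments": {"deltas": [{"dp":[0,25,0],"rotation":[0,0,0]},{"dp":[0,20,0],"rotation":[0,0,0]},{"dp":[0,11,0],"rotation":[0,0,0]},{"dp":[0,3,0],"rotation":[0,0,0]}]}}

```text
t: 5.68
eef_pos: [0.5111, 0.0462, 0.0465]
ee_rot: [-1.571, -0.001, -0.152]
force: [-0.6, -0.9, 0.8]
width: 0.0006
```

```bash
python3 st.py
```

```text
5.6833 [0.51110384 0.04618742 0.04645138] rot [-1.57147994e+00 -6.61972333e-04 -1.52192746e-01] F [-0.63865314 -0.93081828  0.76522317] rel pivot mm [-39.8 -39.3]
```

Call:
{"name": "move_arm", "arguments": {"deltas": [{"dp":[-4,0,8],"rotation":[0,0,0]},{"dp":[-3,0,12],"rotation":[0,0,0]},{"dp":[0,0,12],"rotation":[0,0,0]},{"dp":[0,0,12],"rotation":[0,0,0]}]}}

```text
t: 6.02
eef_pos: [0.5108, 0.0903, 0.0481]
ee_rot: [-1.575, 0.002, -0.156]
force: [0.1, -5.9, -0.9]
width: 0.0005
```

```bash
python3 st.py;python3 - <<'E'
from h import *
f=arm.grab_frame('wrist');save('wrist4',f)
E
```

```text
6.0167 [0.51075057 0.09029924 0.04813173] rot [-1.57531668e+00  1.57356839e-03 -1.56276798e-01] F [ 0.09146706 -5.8654533  -0.86504988] rel pivot mm [-46.8   4.2]
```

View pics/wrist4.png

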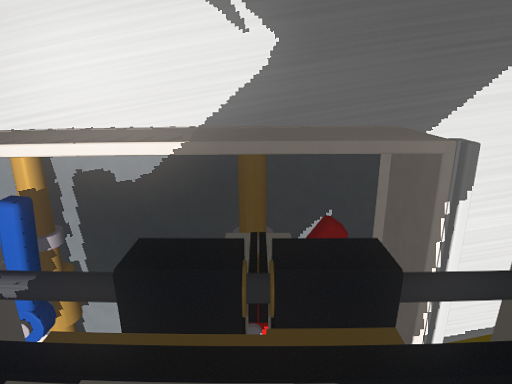

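The red handle is turning, with its tip now at (330,228). I'll continue the arc.

Call:
{"name": "move_arm", "arguments": {"deltas": [{"dp":[3,1,10],"rotation":[0,0,0]},{"dp":[6,1,8],"rotation":[0,0,0]},{"dp":[8,0,5],"rotation":[0,0,0]},{"dp":[8,0,5],"rotation":[0,0,0]}]}}

```text
t: 6.4
eef_pos: [0.5382, 0.1175, 0.0479]
ee_rot: [-1.578, 0.005, -0.153]
force: [-3.1, -2.4, -0.5]
width: 0.0005
```

```bash
python3 st.py
```

```text
6.4 [0.53820666 0.11750847 0.04793236] rot [-1.57751225  0.00467207 -0.15263528] F [-3.13622564 -2.36455314 -0.45076657] rel pivot mm [-23.7  35.3]
```

Call:
{"name": "move_arm", "arguments": {"deltas": [{"dp":[6,0,0],"rotation":[0,0,0]},{"dp":[5,0,0],"rotation":[0,0,0]}]}}

```text
t: 6.57
eef_pos: [0.5453, 0.1175, 0.0472]
ee_rot: [-1.578, 0.014, -0.154]
force: [-46.1, 20.0, 32.8]
width: 0.0005
```

Call:
{"name": "move_arm", "arguments": {"deltas": [{"dp":[4,0,0],"rotation":[0,0,0]},{"dp":[3,0,0],"rotation":[0,0,0]}]}}

```text
t: 6.73
eef_pos: [0.5443, 0.1177, 0.0472]
ee_rot: [-1.58, 0.029, -0.157]
force: [-18.0, 4.8, 15.0]
width: 0.0006
```

```bash
python3 st.py
```

```text
6.7333 [0.54431633 0.11774772 0.04724809] rot [-1.58021713  0.0289029  -0.1565136 ] F [-17.98694526   4.76844446  15.02263234] rel pivot mm [-17.7  36.4]
```

Hard stop reached at the expected place (x −17 mm from the pivot). I'll back away, rise and check.

Call:
{"name": "move_arm", "arguments": {"deltas": [{"dp":[-10,0,0],"rotation":[0,0,-0.8]},{"dp":[-20,0,-10],"rotation":[0,0,-0.8]},{"dp":[-2,-30,0],"rotation":[0,0,0]},{"dp":[0,-40,0],"rotation":[0,0,0]},{"dp":[0,-40,0],"rotation":[0,0,0]}]}}

```text
t: 7.15
eef_pos: [0.5101, 0.1138, 0.1543]
ee_rot: [-1.583, 0.007, -0.157]
force: [1.5, 0.4, 0.4]
width: 0.0005
```

Call:
{"name": "move_arm", "arguments": {"deltas": [{"dp":[0,-40,-20],"rotation":[0,0,0]},{"dp":[0,-40,-20],"rotation":[0,0,0]},{"dp":[0,0,0],"rotation":[0,0,0]},{"dp":[0,0,0],"rotation":[0,0,0]}]}}

```text
t: 7.48
eef_pos: [0.5145, 0.0811, 0.2441]
ee_rot: [-1.568, -0.016, -0.154]
force: [-0.3, 0.2, -1.2]
width: 0.0004
```

```bash
python3 st.py
python3 - <<'E'
from h import *
from scipy.spatial.transform import Rotation as R
s=arm.get_state()
f=arm.grab_frame('wrist');save('wrist5',f);f['s']=s;pickle.dump(f,open('wrist5.pkl','wb'))
f=arm.grab_frame('top');save('top5',f)
cv2.imwrite('pics/top5c.png',cv2.resize(f['pixels'][115:265,150:390,::-1],None,fx=3.3,fy=3.3,interpolation=cv2.INTER_CUBIC))
E
```

```text
7.4833 [0.51453259 0.08111025 0.24410982] rot [-1.56801358 -0.01639992 -0.15411955] F [-0.31754818  0.17545538 -1.24305598] rel pivot mm [-41.7  -4.3]
```

View pics/wrist5.png

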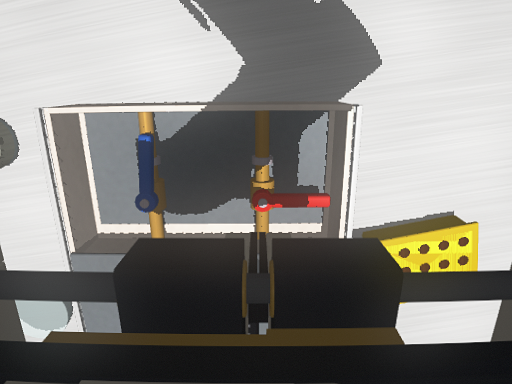

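View pics/top5c.png

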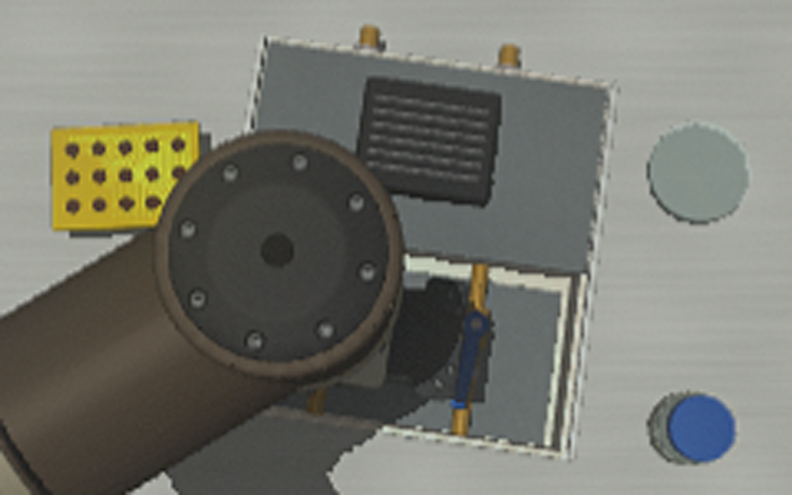

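The wrist view shows red square across its pipe (pivot (262,203), tip (329,200)) and blue unchanged. The top view shows the cover back, and the rack, dish and jar where they were. I'll check the numbers.

Run:
```python
from h import *
from scipy.spatial.transform import Rotation as R
yaw=-.15;o=np.array([.5256,.016]);Ru=np.array([[np.cos(yaw),np.sin(yaw)],[-np.sin(yaw),np.cos(yaw)]])
f=pickle.load(open('wrist5.pkl','rb'));s=f['s']
T=np.eye(4);T[:3,:3]=R.from_euler('xyz',s['ee_rot']).as_matrix();T[:3,3]=s['eef_pos'];T=T@np.array(f['mount'])
hsv=cv2.cvtColor(f['pixels'],cv2.COLOR_RGB2HSV)
m=(((hsv[:,:,0]<8)|(hsv[:,:,0]>172))&(hsv[:,:,1]>150)&(hsv[:,:,2]>60)).astype(np.uint8);m[:,:285]=0;m[:180]=0;m[220:]=0
v,u=np.nonzero(m);us=np.unique(u);ctr=[[a,v[u==a].mean()] for a in us]
P=(ray_plane(f,ctr,.053,T)[:,:2]-o)@Ru.T
l=cv2.fitLine(P.astype(np.float32),2,0,.01,.01).ravel();l=l*np.sign(l[1]);print('theta',np.arctan2(l[1],-l[0]),P[[0,-1]])
Q=(ray_plane(f,[[146,203],[146,137],[262,203],[329,200]],.054,T)[:,:2]-o)@Ru.T;print(Q)
t=cv2.imread('pics/top5.png')
g=arm.grab_frame('top')
px=lambda l:[[150+a/3.3,115+b/3.3] for a,b in l]
B=(ray_plane(g,px([(368,77),(501,96),(489,206),(356,187)]),.092)[:,:2]-o)@Ru.T;print('block',B.mean(0), 'was 0.026 at start')
C=(ray_plane(g,px([(405,248),(585,273)]),.07)[:,:2]-o)@Ru.T;print('cover front x',C)
```

```text
theta 1.6335996 [[0.01688581 0.09324934]
 [0.01943347 0.14168242]]
[[ 0.02114742 -0.0594212 ]
 [-0.051277   -0.05192963]
 [ 0.02163255  0.06810018]
 [ 0.01850439  0.14141855]]
block [ 0.16748995 -0.00056565] was 0.026 at start
cover front x [[ 0.07532692  0.00651666]
 [ 0.07572248 -0.15113583]]
```

```bash
python3 -c "
from station import arm
print(arm.job_done())"
```

```text
the job is handed in; nothing more can be done
None
```

The carbon dioxide is shut off: I pushed the cover back to its stop, then turned the red handle clockwise to its stop, and handed the job in at about 7.6 s. No verdict came back.

My last checks, made from the camera images after backing off:

- **Cover:** its front edge is about 75.5 mm along the box's x, which puts the cover at about 0.16 m, its full travel.
- **Red handle:** two readings gave about 1.53 and 1.63 rad. They differ by 0.1 rad, which is camera noise, but both sit either side of the 1.571 rad stop. The force also rose sharply there.
- **Blue handle:** its tip moved about 2–3 mm, within measuring error.
- **Rack, jar and dish:** they look unmoved in the top view; I did not measure their positions again.
- **Force:** the highest reading I saw was about 60 N in total at the wrist, with the fingertips pressing the red handle at its stop. Against the cover's stop it was about 50 N.
- **Robot:** it stood clear of everything, with the fingertips 0.24 m above the bench.

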